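# Set the toggle switches of a three-well warmer

## Robot

A 6-joint arm with a two-finger parallel gripper is mounted at the origin on a cart in front of the work surface, level with it; the furniture and walls round the work are solid. World frame = base frame: x ahead of the robot, y to its left, z up, the work surface at z = 0. Lengths are in m, angles in degrees, forces in N, time in s.
With the tool pointing down it reaches from about 0.375 to 0.9 m from the base axis. Payload 3.1 kg.
Tool frame: the origin (TCP) lies at the very end of the fingers, on their centre line; the grasp point (between the pads) lies bot.grip_point_offset behind it (bot.grip_point_offset is the distance from the TCP to the grasp point, in m); z points along the fingers, y is the line along which they close (so a half turn about z gives the same grasp; the last joint's range is limited). The gripper opens to 87 mm and grips with 3 to 60 N. Pads are 19 mm wide; open, the fingers measure 117 mm over their backs; the gripper's body (75 mm by 190 mm) begins 51 mm behind the grasp point.
Start: joints at [60.247, 30.224, 82.088, -0, 67.689, -10.227], TCP at [0.209, 0.589, 0.223] pointing down, gripper open.
Joint ranges: [-176.69, 176.69], [-43.24, 126.21], [12.49, 139.97], [-82, 262], [0, 151.66], [-163.58, 163.58]. Speed limits (degrees/s): [159.86, 159.86, 180, 180, 180, 180].

## Interface

Orientations are given as a 3x3 rotation matrix whose columns are the frame's x, y, z axes.
In Python, from rig import bot, viewer, ticket gives the robot as it stands.
- The arm moves only by the tool servo_tool, never from a script. Its argument "targets" is a list of rows, each an object with "offset": the shift along the tool's x, y, z in m, a list of three; "dr": the turn, a rotation vector about the tool's x, y, z in degrees, a list of three. In form: [{"offset": [x, y, z], "dr": [ax, ay, az]}, ...]. A call has 1 to 20 rows; each row is the pose to reach, as a shift and turn from the pose commanded when the call began, along the tool's axes at that moment; what a row does not reach only later rows make up. A row lasts 1/12 s, in which the tool goes at most 41.7 mm and 7.16 degrees, less where a joint would pass 70% of its speed; a pose out of reach is approached as far as the arm can. A call with a gripper value outside its range is refused whole. "gripper" is the gripper command: -1 is fully open, 1 is shut, values between are in proportion, set as the call begins (left out, the last holds). The fingers move at their own pace and stop on an object; the grip force is fixed at half the most. Time passes only in rows, so rows that repeat a pose let the fingers close. It gives the time, the measured TCP pose, the force, the opening and the grip force at its end, in the units of the state.
- bot.read_state(): the state, without advancing time (a new reading comes with each control period).
- viewer.capture(name): name is "scene" or "top"; returns a dict with "color" (420x560x3 uint8, red, green, blue), "camera_matrix" (3x3 intrinsics, pixels), "R" (3x3) and "t" (3): a world point X has camera coordinates R X + t. Camera axes: x right, y down, z forward; pixel columns grow to the right and rows downward; lengths in m; the calibration is good to about 2 mm. A picture is of the moment at which its call begins. There is no depth.
- ticket.hand_in(): hands the job in; it is judged then, once.
The state is a dict: "time_s": time; "joint_positions": joint angles; "qvel": joint speeds; "tau": joint torques, N m; "position": TCP position; "tcp_rot": TCP orientation; "force": force on the tool from outside, world axes, zero at the start; "moment": the same for the moment, N m; "opening": opening from 0.0 (shut) to 1.0 (fully open); "grasp_force": force on a finger pad.
Only numpy, scipy, OpenCV 4.12 (cv2) and the standard library are available. Lean on these libraries where they do the work, as an engineer would, in place of code of your own. Each camera call takes 0.05 s, during which the arm holds its last target. There are 200 camera calls.

## Task

The three-well warmer on the worktop has one toggle lever in front of each well, and the well closed with the flat steel cover was left on. Push that well's lever over towards you (the robot's side) so it snaps off; only then push the lever of the well with the white ramekin away from you so it snaps on. Only push the levers: the deli cup's lever stays off, nothing is picked up, and everything else stays where it stands.

Things in the scene. Friction and masses are not known exactly. Their poses are not given: they have to be found in the camera images.
- station: the warmer's tray of three open wells in a row, 112 (x) x 324 (y) x 36 mm high, fixed, grey steel. Origin on the worktop under its centre; y along the row, x away from the robot's side. Wells are 106.7 mm apart along y, floor 16 mm and rim 36 mm above the worktop
- ramekin: white fluted china ramekin of green garnish, 82 mm across, 42 mm high, loose in one of the wells; origin at the centre of its underside, 16 mm above the worktop
- cover: flat square steel cover, 98 x 96 x 24 mm with a low wire handle (38 mm in all), loose in one of the wells; origin at the centre of its underside, 16 mm above the worktop
- deli_cup: round white deli cup with a band, 97 mm across the rim, 78 mm high, loose in one of the wells; origin at the centre of its underside, 16 mm above the worktop
- switch_a: steel switch block, 80 (x) x 106 (y) x 36 mm high, fixed; one stands before each well. Origin at the centre of its underside; x points from the robot's side to its own well (centre of the well at x = +96 mm), y to the left along the row. The lever's pivot is at x = -8, y = 0, z = 36 mm. This one is before the well with the ramekin
- switch_b: steel switch block, 80 (x) x 106 (y) x 36 mm high, fixed; one stands before each well. Origin at the centre of its underside; x points from the robot's side to its own well (centre of the well at x = +96 mm), y to the left along the row. The lever's pivot is at x = -8, y = 0, z = 36 mm. This one is before the covered well
- switch_c: steel switch block, 80 (x) x 106 (y) x 36 mm high, fixed; one stands before each well. Origin at the centre of its underside; x points from the robot's side to its own well (centre of the well at x = +96 mm), y to the left along the row. The lever's pivot is at x = -8, y = 0, z = 36 mm. This one is before the well with the deli cup
- lever_a (a joint): toggle lever before the well with the ramekin (off at the start), rad: 0 = off, leaning 0.5 rad from upright towards the robot (-x of its block); 1.0 = on, leaning as far towards the well; hinge along the block's y. A spring drives it to the nearer end: it resists with 0.15 N m at the ends, less towards upright (0.5); past upright it snaps over by itself and stays
- lever_b (a joint): toggle lever before the covered well (on at the start), rad: 0 = off, leaning 0.5 rad from upright towards the robot (-x of its block); 1.0 = on, leaning as far towards the well; hinge along the block's y. A spring drives it to the nearer end: it resists with 0.15 N m at the ends, less towards upright (0.5); past upright it snaps over by itself and stays
- lever_c (a joint): toggle lever before the well with the deli cup (off at the start, to be left off), rad: 0 = off, leaning 0.5 rad from upright towards the robot (-x of its block); 1.0 = on, leaning as far towards the well; hinge along the block's y. A spring drives it to the nearer end: it resists with 0.15 N m at the ends, less towards upright (0.5); past upright it snaps over by itself and stays
- lever_a_tip (a point): point on the axis of the lever before the well with the ramekin, 65 mm from its pivot, 7 mm below its end; moves with it. The lever is a straight aluminium bat 9 mm thick at the foot, 17 mm near the top, 72 mm from pivot to end (top about 100 mm above the worktop when on or off, 108 mm when upright)
- lever_b_tip (a point): point on the axis of the lever before the covered well, 65 mm from its pivot, 7 mm below its end; moves with it. The lever is a straight aluminium bat 9 mm thick at the foot, 17 mm near the top, 72 mm from pivot to end (top about 100 mm above the worktop when on or off, 108 mm when upright)
- lever_c_tip (a point): point on the axis of the lever before the well with the deli cup, 65 mm from its pivot, 7 mm below its end; moves with it. The lever is a straight aluminium bat 9 mm thick at the foot, 17 mm near the top, 72 mm from pivot to end (top about 100 mm above the worktop when on or off, 108 mm when upright)
- spice_jar: bystander: spice jar, 42 mm across, 99 mm high, standing by the right end of the warmer; origin at its underside
- shaker: bystander: grey shaker, 44 mm across, 90 mm high, standing by the left end of the warmer; origin at its underside
- spray_can: bystander: orange spray can, 54 mm across, 169 mm high, further right; origin at its underside
- timer_1: bystander: round kitchen timer with a knob, 68 mm across, 51 mm high, beyond the left end of the warmer; origin at its underside

How it is judged:
By the outcome, as a careful person would: the job done as asked, in the order asked, and still so for the second after the job is handed in, with the robot touching nothing.
It also fails if it takes over 40 s, if anything falls off the work surface, if the arm or the gripper's body presses on something with over 40 N, if the wrist force passes 120 N, or if a joint passes its speed limit or range.

## Working session

There is one attempt and no reset: what is moved stays moved. The work goes in short steps, Python scripts to look and compute and a tool call to move; the robot and the scene stay as the last step left them, time stands still between calls to the robot, and variables do not carry over. Pictures are saved under pics/ and viewed, at most 10 in all, crops included, and the job is handed in when it is done.

Besides the shell and the picture viewer there is one more tool, called after "Request:" as name([rows], argument=value, ...), one row to a line, values as JSON. servo_tool: Moves the arm, as the interface text tells. Its arguments: {"type":"object","properties":{"targets":{"type":"array"},"gripper":{"type":"number"}},"required":["targets"]}

```bash
mkdir -p pics; python3 - <<'E'
from rig import bot, viewer
import cv2
for n in ("scene","top"):
    c=viewer.capture(n); cv2.imwrite(f"pics/{n}0.png",cv2.resize(c["color"][:,:,::-1],(800,600),interpolation=cv2.INTER_CUBIC))
    print(n,c["camera_matrix"].round(1).tolist(),c["R"].round(3).tolist(),c["t"].round(3).tolist())
s=bot.read_state();print(s["position"],s["tcp_rot"],s["force"],s["time_s"],bot.grip_point_offset)
E
```

```text
scene [[478.8, 0.0, 277.9], [0.0, 478.8, 213.7], [0.0, 0.0, 1.0]] [[0.732, -0.681, 0.021], [-0.396, -0.45, -0.801], [0.554, 0.578, -0.599]] [-0.553, 0.175, 1.123]
top [[482.5, 0.0, 280.2], [0.0, 482.5, 202.2], [0.0, 0.0, 1.0]] [[-0.016, -0.999, -0.031], [-0.985, 0.021, -0.173], [0.174, 0.028, -0.984]] [-0.211, 0.57, 1.065]
[0.20854699 0.58846368 0.22165778] [[-9.42485347e-01  3.34246089e-01 -9.60121808e-04]
 [ 3.34247315e-01  9.42483781e-01 -1.74773821e-03]
 [ 3.20724571e-04 -1.96813579e-03 -9.99998012e-01]] [-0.16560527 -0.28987134 -0.16917386] 0.1 0.0187
```

View pics/scene0.png

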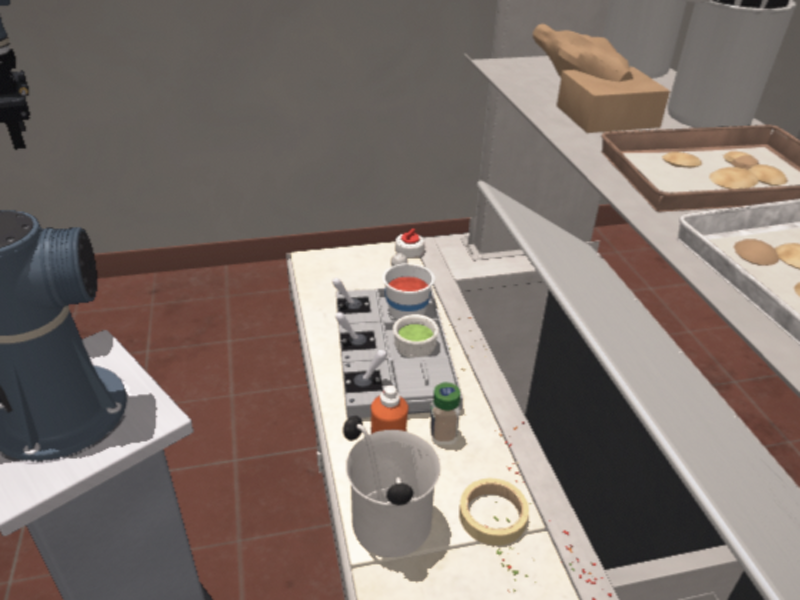

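View pics/top0.png

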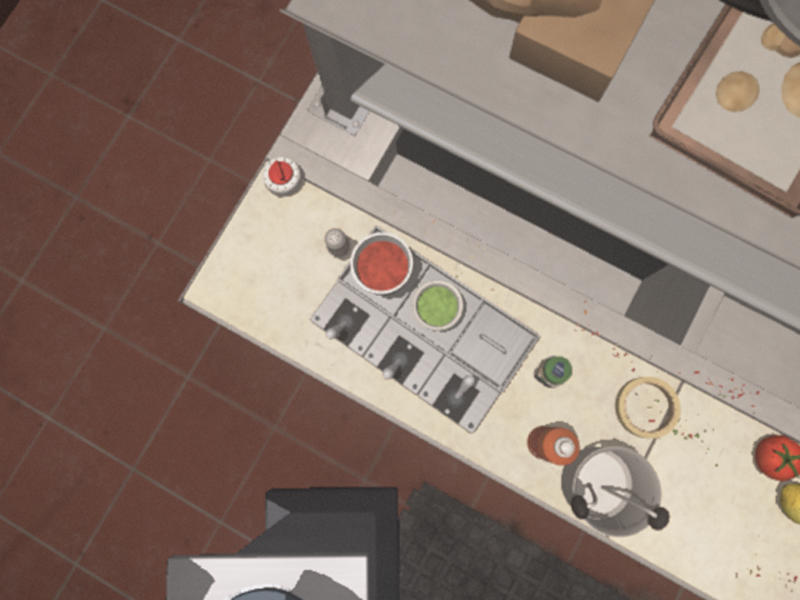

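The row, left to right, is deli cup (380,265), ramekin (438,305), cover (493,343). The levers are at about (345,325), (400,360) and (460,390), and the right-hand one leans towards its well. I'll zoom in to measure them.

```bash
python3 - <<'E'
from rig import bot, viewer
import cv2
c=viewer.capture("top")["color"][155:305,210:385,::-1]
cv2.imwrite("pics/topz.png",cv2.resize(c,None,fx=4,fy=4,interpolation=cv2.INTER_CUBIC))
c=viewer.capture("scene")["color"][185:295,225:335,::-1]
cv2.imwrite("pics/scz.png",cv2.resize(c,None,fx=5,fy=5,interpolation=cv2.INTER_CUBIC))
E
```

```text
(no output)
```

View pics/topz.png

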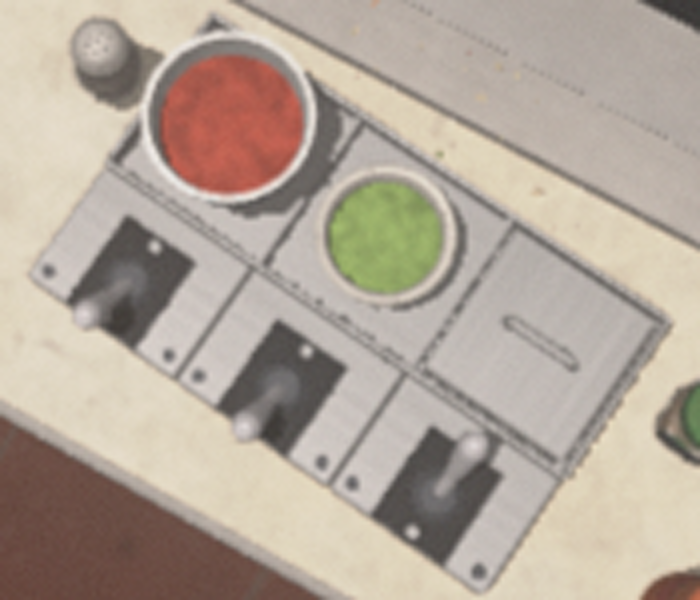

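View pics/scz.png

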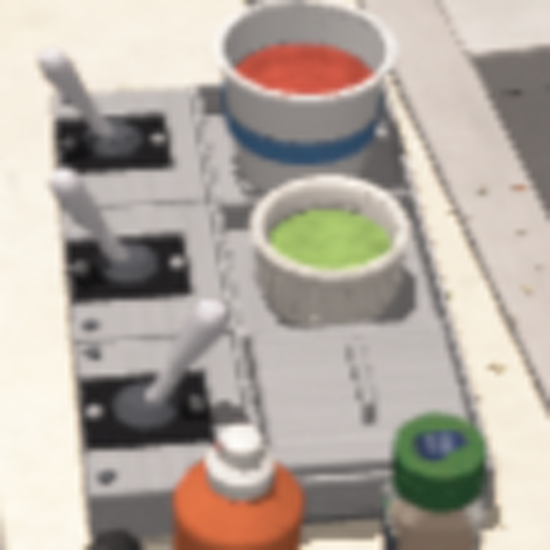

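```bash
cat > geo.py <<'E'
import numpy as np
from rig import bot, viewer
from scipy.optimize import least_squares
T=viewer.capture("top"); S=viewer.capture("scene")
def proj(c,X):
    p=(np.asarray(X)@c["R"].T+c["t"])@c["camera_matrix"].T; return p[:,:2]/p[:,2:]
def onplane(c,uv,z):
    d=c["R"].T@np.linalg.solve(c["camera_matrix"],[*uv,1]); o=-c["R"].T@c["t"]; return o+d*(z-o[2])/d[2]
def tz(p): return (np.array(p)+.5)/4-.5+[210,155]
def sz(p): return (np.array(p)+.5)/5-.5+[225,185]
def full(p): return np.array(p)*.7
E
python3 - <<'E'
from geo import *
L=np.array([[-136,159.7,36],[-136,-159.7,36],[56,-162,36],[-136,53.35,36],[-136,-53.35,36]])/1e3
uv=np.array([tz(p) for p in [(32,274),(484,592),(670,322),(180,377),(333,484)]])
def W(q,L): 
    c,s=np.cos(q[2]),np.sin(q[2]); return L@np.array([[c,s,0],[-s,c,0],[0,0,1]])+[q[0],q[1],0]
r=least_squares(lambda q:(proj(T,W(q,L))-uv).ravel(),[.6,.1,-.5]); q=r.x
print("station",q[:2].round(4),np.degrees(q[2]).round(2),"res px",r.fun.round(1))
a=.5; 
for n,y,sg,pt,ps in [("c",.1067,-1,(85,314),(55,65)),("a",0,-1,(245,426),(65,185)),("b",-.1067,1,(474,442),(208,312))]:
    X=W(q,np.array([[-.104,y,.036],[-.104+sg*.065*np.sin(a),y,.036+.065*np.cos(a)]]))
    print(n,"pivot",X[0].round(3),"tip",X[1].round(3),"seen",onplane(T,tz(pt),.093).round(3),"err scene px",(proj(S,X[1:])[0]-sz(ps)).round(1))
print("can",onplane(T,full((565,447)),.165).round(3))
def tri(pt,ps): return least_squares(lambda X:np.r_[proj(T,X[None])[0]-pt,proj(S,X[None])[0]-ps],[.8,.2,.3])
r=tri(full((355,95)),full((480,183)));print("hood corner",r.x.round(3),r.fun.round(1))
s=bot.read_state();R=s["tcp_rot"]
yaw=q[2]; print("tool x,y,z axes heading; station x in tool:",(R.T@[np.cos(yaw),np.sin(yaw),0]).round(3))
E
```

```text
station [ 0.5392 -0.2822] -36.08 res px [-1.  -0.6  0.5  1.   2.1 -1.  -0.8  0.  -0.8  0.4]
c pivot [ 0.518 -0.135  0.036] tip [ 0.493 -0.116  0.093] seen [ 0.492 -0.114  0.093] err scene px [0.6 0.3]
a pivot [ 0.455 -0.221  0.036] tip [ 0.43  -0.203  0.093] seen [ 0.429 -0.201  0.093] err scene px [0.7 0.8]
b pivot [ 0.392 -0.307  0.036] tip [ 0.418 -0.326  0.093] seen [ 0.418 -0.324  0.093] err scene px [1.5 2. ]
can [ 0.32  -0.447  0.165]
hood corner [ 0.823 -0.165  0.208] [-0.2  0.3  0.5 -0.1]
tool x,y,z axes heading; station x in tool: [-0.959 -0.285  0.   ]
```

The fit agrees with both views to about 2 px. I'll close the gripper and go to a safe point with the tool aligned to the warmer.

Request:
servo_tool([
  {"offset":[-0.21,-0.158,0],"dr":[0,0,8]},
  {"offset":[-0.21,-0.158,0],"dr":[0,0,8]},
  {"offset":[-0.21,-0.158,0],"dr":[0,0,8]},
  {"offset":[-0.21,-0.158,0],"dr":[0,0,8]},
  {"offset":[-0.421,-0.316,0],"dr":[0,0,16.6]},
  {"offset":[-0.421,-0.316,0],"dr":[0,0,16.6]},
  {"offset":[-0.421,-0.316,0],"dr":[0,0,16.6]},
  {"offset":[-0.421,-0.316,0],"dr":[0,0,16.6]},
  {"offset":[-0.421,-0.316,0],"dr":[0,0,16.6]},
  {"offset":[-0.421,-0.316,0],"dr":[0,0,16.6]},
  {"offset":[-0.421,-0.316,0],"dr":[0,0,16.6]},
  {"offset":[-0.421,-0.316,0],"dr":[0,0,16.6]},
  {"offset":[-0.421,-0.316,0],"dr":[0,0,16.6]},
  {"offset":[-0.421,-0.316,0],"dr":[0,0,16.6]},
  {"offset":[-0.421,-0.316,0],"dr":[0,0,16.6]},
  {"offset":[-0.421,-0.316,0],"dr":[0,0,16.6]},
], gripper=1)

```text
time_s: 1.63
position: [0.4992, 0.1508, 0.2223]
tcp_rot: [[-0.807, 0.59, -0.001], [0.59, 0.807, 0.0], [0.001, -0.0, -1.0]]
force: [-0.2, 0.4, -0.0]
opening: 0.007
grasp_force: 0.0
```

```bash
cat > rel.py <<'E'
import numpy as np
from rig import bot
s=bot.read_state();R=s["tcp_rot"];p=s["position"]
print(s["time_s"],p.round(4),s["joint_positions"],s["force"].round(1),s["opening"]);print(R.round(3))
y=np.radians(-36.08);A=np.array([[np.cos(y),-np.sin(y),0],[np.sin(y),np.cos(y),0],[0,0,1]])
o=np.array([.5392,-.2822,0]);print("tcp in station",(A.T@(p-o)).round(4))
for n,q in {"b_hi":(-.035,-.1067,.15),"b_lo":(-.035,-.1067,.075),"b_end":(-.12,-.1067,.075),"a_lo":(-.17,0,.075)}.items(): print(n,(R.T@(o+A@q-p)).round(4))
E
python3 rel.py
```

```text
1.6333 [0.4992 0.1508 0.2223] [ 4.50269387e+00  2.23200387e+01  9.68083221e+01  3.56137530e-02
  6.09463314e+01 -4.93646332e+01] [-0.2  0.4 -0. ] 0.007365564186760892
[[-0.807  0.59  -0.001]
 [ 0.59   0.807  0.   ]
 [ 0.001 -0.    -1.   ]]
tcp in station [-0.2873  0.3264  0.2223]
b_hi [-0.2529 -0.4328  0.0722]
b_lo [-0.253  -0.4328  0.1472]
b_end [-0.168  -0.4329  0.1473]
a_lo [-0.1179 -0.3262  0.1473]
```

Request:
servo_tool([
  {"offset":[-0.246,-0.433,0.02],"dr":[0,0,0]},
  {"offset":[-0.246,-0.433,0.02],"dr":[0,0,0]},
  {"offset":[-0.246,-0.433,0.02],"dr":[0,0,0]},
  {"offset":[-0.246,-0.433,0.02],"dr":[0,0,0]},
  {"offset":[-0.246,-0.433,0.02],"dr":[0,0,0]},
  {"offset":[-0.246,-0.433,0.02],"dr":[0,0,0]},
  {"offset":[-0.246,-0.433,0.02],"dr":[0,0,0]},
  {"offset":[-0.246,-0.433,0.02],"dr":[0,0,0]},
  {"offset":[-0.246,-0.433,0.02],"dr":[0,0,0]},
  {"offset":[-0.246,-0.433,0.02],"dr":[0,0,0]},
  {"offset":[-0.246,-0.433,0.02],"dr":[0,0,0]},
  {"offset":[-0.246,-0.433,0.02],"dr":[0,0,0]},
  {"offset":[-0.246,-0.433,0.02],"dr":[0,0,0]},
  {"offset":[-0.246,-0.433,0.02],"dr":[0,0,0]},
  {"offset":[-0.246,-0.433,0.02],"dr":[0,0,0]},
  {"offset":[-0.246,-0.433,0.072],"dr":[0,0,0]},
  {"offset":[-0.246,-0.433,0.072],"dr":[0,0,0]},
  {"offset":[-0.246,-0.433,0.072],"dr":[0,0,0]},
  {"offset":[-0.246,-0.433,0.072],"dr":[0,0,0]},
])

```text
time_s: 3.22
position: [0.4434, -0.3421, 0.1503]
tcp_rot: [[-0.809, 0.588, -0.002], [0.588, 0.809, 0.002], [0.003, 0.001, -1.0]]
force: [-0.8, 0.4, 0.5]
opening: 0.001
grasp_force: 0.0
```

```bash
python3 rel.py; python3 - <<'E'
from rig import viewer
import cv2,numpy as np
a=viewer.capture("top")["color"][130:330,190:410,::-1];b=viewer.capture("scene")["color"][140:340,190:370,::-1]
cv2.imwrite("pics/h1.png",cv2.resize(np.hstack([a,b]),None,fx=2,fy=2,interpolation=cv2.INTER_CUBIC))
E
```

```text
3.2167 [ 0.4434 -0.3421  0.1503] [-4.90864571e+01  3.08161582e+01  9.53959941e+01  6.47909486e-03
  5.39577408e+01 -1.03091780e+02] [-0.8  0.4  0.5] 0.0011435517006492374
[[-0.809  0.588 -0.002]
 [ 0.588  0.809  0.002]
 [ 0.003  0.001 -1.   ]]
tcp in station [-0.0421 -0.1048  0.1503]
b_hi [-0.0071 -0.0019  0.0002]
b_lo [-0.0073 -0.0019  0.0752]
b_end [ 0.0777 -0.0018  0.0755]
a_lo [0.1275 0.105  0.0757]
```

View pics/h1.png

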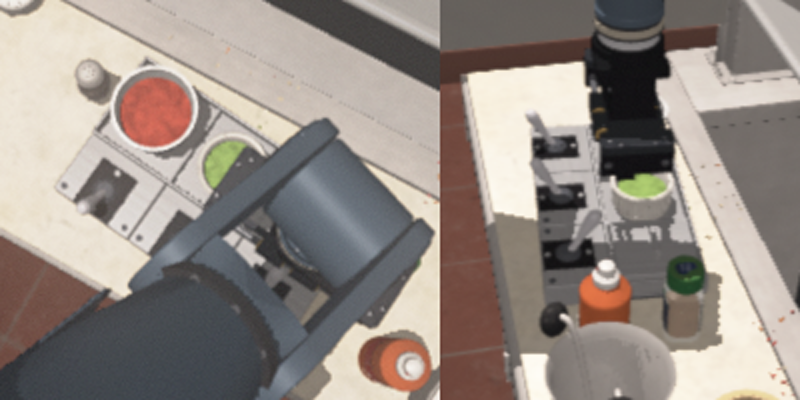

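The tool is hovering behind lever b, with the fingertips at about (622,178) in the scene half and the surroundings clear. Next I shift a little further behind it, descend, push towards the robot, and hold.

Request:
servo_tool([
  {"offset":[-0.014,-0.002,0],"dr":[0,0,0]},
  {"offset":[-0.014,-0.002,0],"dr":[0,0,0]},
  {"offset":[-0.014,-0.002,0.03],"dr":[0,0,0]},
  {"offset":[-0.014,-0.002,0.055],"dr":[0,0,0]},
  {"offset":[-0.014,-0.002,0.075],"dr":[0,0,0]},
  {"offset":[-0.014,-0.002,0.075],"dr":[0,0,0]},
  {"offset":[-0.014,-0.002,0.075],"dr":[0,0,0]},
])

```text
time_s: 3.9
position: [0.4533, -0.3538, 0.0757]
tcp_rot: [[-0.808, 0.589, -0.001], [0.589, 0.808, 0.001], [0.001, 0.0, -1.0]]
force: [-0.0, -0.8, 0.0]
opening: -0.002
grasp_force: 0.0
```

Request:
servo_tool([
  {"offset":[0.01,0,0],"dr":[0,0,0]},
  {"offset":[0.02,0,0],"dr":[0,0,0]},
  {"offset":[0.03,0,0],"dr":[0,0,0]},
  {"offset":[0.04,0,0],"dr":[0,0,0]},
  {"offset":[0.05,0,0],"dr":[0,0,0]},
  {"offset":[0.06,0,0],"dr":[0,0,0]},
  {"offset":[0.07,0,0],"dr":[0,0,0]},
  {"offset":[0.075,0,0],"dr":[0,0,0]},
  {"offset":[0.075,0,0],"dr":[0,0,0]},
  {"offset":[0.075,0,0],"dr":[0,0,0]},
])

```text
time_s: 4.73
position: [0.3937, -0.3107, 0.0767]
tcp_rot: [[-0.808, 0.59, 0.002], [0.59, 0.808, -0.002], [-0.003, -0.001, -1.0]]
force: [0.3, -0.1, 0.8]
opening: 0.003
grasp_force: 0.0
```

```bash
python3 rel.py
```

```text
4.7333 [ 0.3937 -0.3107  0.0767] [-5.10706272e+01  3.44245971e+01  1.06878885e+02  1.21790845e-03
  3.85406829e+01 -1.04941147e+02] [ 0.3 -0.1  0.8] 0.002605072223732412
[[-0.808  0.59   0.002]
 [ 0.59   0.808 -0.002]
 [-0.003 -0.001 -1.   ]]
tcp in station [-0.1008 -0.1087  0.0767]
b_hi [-0.066   0.0021 -0.0731]
b_lo [-0.0658  0.0021  0.0019]
b_end [0.0192 0.002  0.0017]
a_lo [0.0693 0.1087 0.0015]
```

Request:
servo_tool([
  {"offset":[-0.015,0,-0.03],"dr":[0,0,0]},
  {"offset":[-0.015,0,-0.065],"dr":[0,0,0]},
  {"offset":[-0.015,0,-0.085],"dr":[0,0,0]},
  {"offset":[-0.015,0,-0.085],"dr":[0,0,0]},
  {"offset":[0.077,0.109,-0.085],"dr":[0,0,0]},
  {"offset":[0.077,0.109,-0.085],"dr":[0,0,0]},
  {"offset":[0.077,0.109,-0.085],"dr":[0,0,0]},
  {"offset":[0.077,0.109,-0.085],"dr":[0,0,0]},
  {"offset":[0.077,0.109,-0.085],"dr":[0,0,0]},
  {"offset":[0.077,0.109,-0.085],"dr":[0,0,0]},
  {"offset":[0.077,0.109,-0.085],"dr":[0,0,0]},
])

```text
time_s: 5.65
position: [0.3962, -0.1778, 0.1606]
tcp_rot: [[-0.808, 0.589, 0.002], [0.589, 0.808, -0.002], [-0.002, -0.0, -1.0]]
force: [0.1, 0.4, 0.9]
opening: 0.002
grasp_force: 0.0
```

```bash
python3 rel.py; python3 - <<'E'
from rig import viewer
import cv2,numpy as np
a=viewer.capture("top")["color"][130:330,190:410,::-1];b=viewer.capture("scene")["color"][140:340,190:370,::-1]
cv2.imwrite("pics/h2.png",cv2.resize(np.hstack([a,b]),None,fx=2,fy=2,interpolation=cv2.INTER_CUBIC))
E
```

```text
5.65 [ 0.3962 -0.1778  0.1606] [-3.89691150e+01  2.16886040e+01  1.12404021e+02 -2.40290043e-02
  4.57814571e+01 -9.28364623e+01] [0.1 0.4 0.9] 0.002444369208312162
[[-0.808  0.589  0.002]
 [ 0.589  0.808 -0.002]
 [-0.002 -0.    -1.   ]]
tcp in station [-1.770e-01  1.000e-04  1.606e-01]
b_hi [-0.1421 -0.1067  0.011 ]
b_lo [-0.1419 -0.1067  0.086 ]
b_end [-0.0569 -0.1068  0.0858]
a_lo [-0.0068 -0.0001  0.0856]
```

View pics/h2.png

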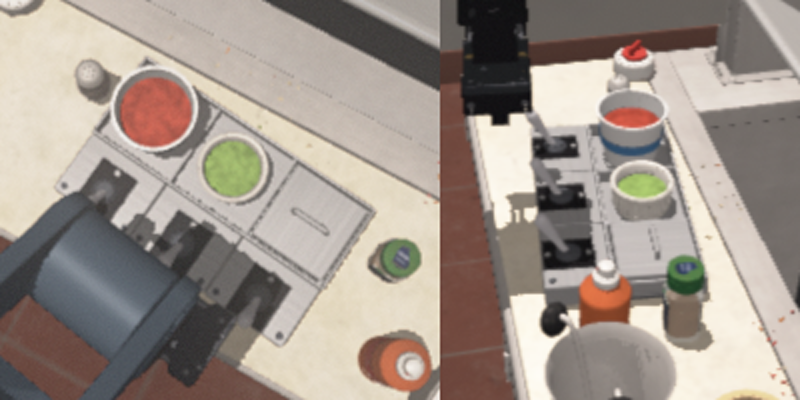

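Lever b now leans to the robot at about (560,235) in the scene half, so it is off. Nothing else has moved. Now lever a.

Request:
servo_tool([
  {"offset":[0.001,0,0.03],"dr":[0,0,0]},
  {"offset":[0.001,0,0.06],"dr":[0,0,0]},
  {"offset":[0.001,0,0.085],"dr":[0,0,0]},
  {"offset":[0.001,0,0.085],"dr":[0,0,0]},
  {"offset":[0.001,0,0.085],"dr":[0,0,0]},
  {"offset":[-0.01,0,0.085],"dr":[0,0,0]},
  {"offset":[-0.02,0,0.085],"dr":[0,0,0]},
  {"offset":[-0.03,0,0.085],"dr":[0,0,0]},
  {"offset":[-0.04,0,0.085],"dr":[0,0,0]},
  {"offset":[-0.05,0,0.085],"dr":[0,0,0]},
  {"offset":[-0.06,0,0.085],"dr":[0,0,0]},
  {"offset":[-0.07,0,0.085],"dr":[0,0,0]},
  {"offset":[-0.07,0,0.085],"dr":[0,0,0]},
  {"offset":[-0.07,0,0.085],"dr":[0,0,0]},
])

```text
time_s: 6.92
position: [0.4528, -0.2189, 0.0757]
tcp_rot: [[-0.808, 0.59, 0.002], [0.59, 0.808, -0.002], [-0.002, -0.0, -1.0]]
force: [-0.2, -0.6, 0.1]
opening: -0.001
grasp_force: 0.0
```

Request:
servo_tool([
  {"offset":[0.04,0,0],"dr":[0,0,0]},
  {"offset":[0.07,0,0],"dr":[0,0,0]},
  {"offset":[0.07,0,0],"dr":[0,0,0]},
  {"offset":[0.07,0,-0.04],"dr":[0,0,0]},
  {"offset":[0.07,0,-0.08],"dr":[0,0,0]},
  {"offset":[0.07,0,-0.12],"dr":[0,0,0]},
  {"offset":[0.07,0,-0.15],"dr":[0,0,0]},
  {"offset":[0.07,0.3,-0.15],"dr":[0,0,0]},
  {"offset":[0.07,0.3,-0.15],"dr":[0,0,0]},
  {"offset":[0.07,0.3,-0.15],"dr":[0,0,0]},
  {"offset":[0.07,0.3,-0.15],"dr":[0,0,0]},
  {"offset":[0.07,0.3,-0.15],"dr":[0,0,0]},
  {"offset":[0.07,0.3,-0.15],"dr":[0,0,0]},
  {"offset":[0.07,0.3,-0.15],"dr":[0,0,0]},
  {"offset":[0.07,0.3,-0.15],"dr":[0,0,0]},
  {"offset":[0.07,0.3,-0.15],"dr":[0,0,0]},
  {"offset":[0.07,0.3,-0.15],"dr":[0,0,0]},
])

```text
time_s: 8.33
position: [0.5708, 0.0658, 0.2249]
tcp_rot: [[-0.809, 0.588, -0.002], [0.588, 0.809, -0.001], [0.002, -0.002, -1.0]]
force: [-0.1, -0.4, 0.3]
opening: 0.006
grasp_force: 0.0
```

```bash
python3 rel.py|head -3; python3 - <<'E'
from rig import viewer
import cv2,numpy as np
a=viewer.capture("top")["color"][130:330,190:410,::-1];b=viewer.capture("scene")["color"][140:340,190:370,::-1]
cv2.imwrite("pics/h3.png",cv2.resize(np.hstack([a,b]),None,fx=2,fy=2,interpolation=cv2.INTER_CUBIC))
E
```

```text
8.3333 [0.5708 0.0658 0.2249] [-4.53383708e+00  2.62268222e+01  8.92205275e+01 -5.76777410e-02
  6.46915597e+01 -5.84680374e+01] [-0.1 -0.4  0.3] 0.0056654386745654765
[[-0.809  0.588 -0.002]
```

View pics/h3.png

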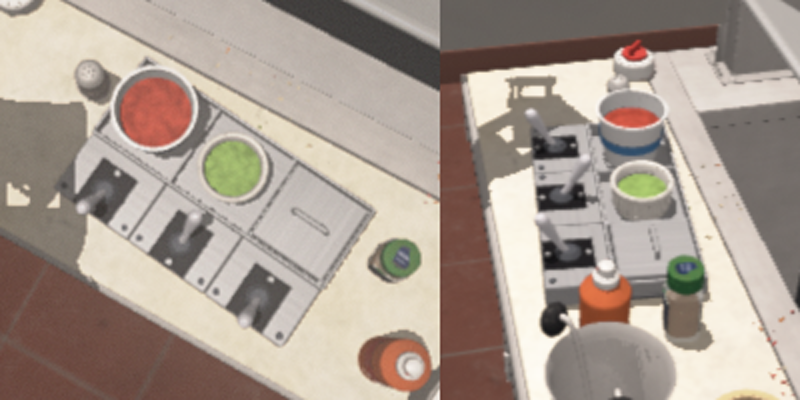

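The picture shows lever a on, tip at (195,220), levers b (247,318) and c (85,205) off, and everything else in place.

```bash
python3 -c "
from rig import ticket
print(ticket.hand_in())"
```

```text
the job is handed in; nothing more can be done
None
```

The covered well's lever was snapped off first, then the ramekin's lever was snapped on; the deli cup's lever is still off, nothing else appears moved in the last pictures, and the job was handed in at about 8 s.

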